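Face the jar and bar the carrier

ROBOT

A 6-joint arm with a two-finger parallel gripper is mounted at the origin on the work surface. World frame = base frame: x ahead of the robot, y to its left, z up, the work surface at z = 0. Lengths are in m, angles in rad, forces in N, time in s.
With the tool pointing down it reaches from about 0.275 to 0.825 m from the base axis. Payload 4.9 kg.
Tool frame: the origin (TCP) lies between the finger pads; the fingertips stand 14 mm ahead of it and the grasp point (between the pads) lies 5 mm behind it (ctrl.tcp_to_tips is the z of the fingertips in the tool frame, in m); z points along the fingers, y is the line along which they close (so a half turn about z gives the same grasp; the last joint's range is limited). The gripper opens to 85 mm and grips with 20 to 120 N. Pads are 22 mm wide; open, the fingers measure 114 mm over their backs; the gripper's body (76 mm by 85 mm) begins 54 mm behind the grasp point. The pads swing forward as they close: fully open they stand 13 mm farther back than shut.
Start: joints at [1.189, 0.326, -0.193, 1.052, 0, 1.437], TCP at [0.135, 0.533, 0.245] pointing down, gripper open.
Joint ranges: [-2.65, 2.65], [-0.97, 1.79], [-1.3, 1.35], [-1.93, 2.1], [-1.47, 1.37], [-3.14, 3.14]. Speed limits (rad/s): [2.57, 2.57, 3.14, 3.14, 3.14, 3.14].

INTERFACE

Orientations are given as a unit quaternion [x, y, z, w].
In Python, from workcell import ctrl gives the robot as it stands.
- The arm moves only by the tool apply_moves, never from a script. Its argument "rows" is one flat list of numbers, 4 for each row, row after row: the shift along the tool's x, y, z in mm, then the turn about the tool's z in rad. A call has 1 to 5 rows; each row shifts and turns the commanded pose from where the row before left it, along the tool's axes as they then stand; what a row does not reach is not made up. A row lasts 1/10 s, in which the tool goes at most 50 mm and 8.59 degrees, less where a joint would pass 70% of its speed; a pose out of reach is approached as far as the arm can. A call is refused whole if a number of a shift passes 50 or a number of a turn 0.15, either way. A call with a gripper value outside its range is refused whole. "hand" is the opening, from 0 (shut) to 1 (fully open), set as the call begins (left out, the last holds). The fingers move at their own pace and stop on an object; "squeeze" is the grip in N (left out, the last holds). Time passes only in rows, so rows that do not move let the fingers close. It gives the time, the measured TCP pose, the force, the opening and the grip force at its end, in the units of the state.
- ctrl.get_state(): the state, without advancing time (a new reading comes with each control period).
- ctrl.snapshot(name): name is "side" or "top" or "wrist"; returns a dict with "pixels" (420x560x3 uint8, red, green, blue), "vfov" (degrees; the focal length in pixels is half the picture's height over the tangent of half this angle, whatever the lens; pixels are square), "cx", "cy" (the principal point, pixels), "R" (3x3) and "t" (3): a world point X has camera coordinates R X + t; the wrist camera has in their place "T_tool_cam" (4x4, takes a point from camera to tool coordinates, whose origin is the TCP and whose axes are the flange's). Camera axes: x right, y down, z forward; pixel columns grow to the right and rows downward; lengths in m; the calibration is good to about 2 mm. The wrist camera is an equidistant fisheye: a pixel r from the principal point sees the ray r / f radians off the axis. A picture is of the moment at which its call begins: read the wrist's pose just before it. There is no depth.
- ctrl.sign_off(): hands the job in; it is judged then, once.
The state is a dict: "time": time; "joint_pos": joint angles; "qvel": joint speeds; "tau": joint torques, N m; "position": TCP position; "ee_rot": TCP orientation; "ft_force": force on the tool from outside, world axes, zero at the start; "torque": the same for the moment, N m; "grip_width": finger opening in m; "finger_force": force on a finger pad.
Only numpy, scipy, OpenCV 4.12 (cv2) and the standard library are available. Lean on these libraries where they do the work, as an engineer would, in place of code of your own. Each camera call takes 0.05 s, during which the arm holds its last target. There are 200 camera calls.

TASK

One of the three jars standing in the blue inspection carrier has its label turned the wrong way. Without lifting it, turn it with a fingertip on its lid until its label faces straight out of the carrier's front like its neighbours' (they must stay so). Then lock the jars in with the keeper bar: hook its thin tongue under the carrier's yellow lip and swing the yellow tail down until the bar lies fully home on both posts, let go, and leave the other things on the bench where they are.

Things in the scene. Friction and masses are not known exactly. Their poses are not given: they have to be found in the camera images.
- carrier: fixed carrier, blue base 120 x 356 x 12 mm (x, y, z). Origin: centre of its underside, on the bench. +x points out of its FRONT, away from the robot; a blue rail 42 mm high along its back. Wire guide rails, 5 mm thick, 92 mm up, at x = +-42 mm: no room to grasp a lid. Three dish pads (83 mm across) at y = -92, 0, 92 mm turn freely without end, with slight friction (no coasting), the jars with them.
- lip_seat (a point): carrier's aluminium post at its +y end, 40 mm wide in x: centre of the seat on it, 110 mm above the bench (carrier y = 154 mm), axes as the carrier's. Seat from y = 140 to 168 mm between cheeks 28 mm apart. A yellow lip plate roofs it from y = 146 to 174 mm, underside 14 mm above the seat, top 20 mm above; end wall inside face at y = 168 mm.
- tail_seat (a point): carrier's post at its -y end: centre of its seat, 110 mm above the bench (carrier y = -154 mm), axes as the carrier's. Open on top; cheeks 28 mm apart and an end stop (inner face at y = -168 mm) rise 16 mm above the seat. The jars' lids lie 6.5 mm below the seats.
- jar_a_lid (a point): Jar A: jar, orange with a red lid, 72 mm diameter, 88 mm tall (lid 68 mm across), about 0.3 kg, loose on any pad. It starts turned wrong by 50 to 180 degrees. A white paper strip runs from the label over the lid's edge. This point is the centre of the flat top of its lid, 103.5 mm above the bench. Its x axis points from the jar's middle out through the middle of its label, z is up.
- jar_a_label (a point): the middle of the label (white paper with a round green spot, on one side of the jar) of the jar A, on its surface, 36 mm from its axis and 53.5 mm above the bench. A closed fingertip pressed on the lid with about 5 N, 23 mm from its centre, and led in a circle round it takes the jar along, with slip: it turns by roughly two thirds of the angle circled
- jar_b_lid (a point): Jar B, the same kind of jar, orange with a red lid, 72 mm diameter, 88 mm tall (lid 68 mm across), about 0.3 kg, loose on any pad. Its label already faces the front. This point is the centre of the flat top of its lid, 103.5 mm above the bench. Its x axis points from the jar's middle out through the middle of its label, z is up.
- jar_b_label (a point): the middle of the label (white paper with a round green spot, on one side of the jar) of the jar B, as for jar A
- jar_c_lid (a point): Jar C, the same kind of jar, orange with a red lid, 72 mm diameter, 88 mm tall (lid 68 mm across), about 0.3 kg, loose on any pad. Its label already faces the front. This point is the centre of the flat top of its lid, 103.5 mm above the bench. Its x axis points from the jar's middle out through the middle of its label, z is up.
- jar_c_label (a point): the middle of the label (white paper with a round green spot, on one side of the jar) of the jar C, as for jar A
- bar_grip (a point): loose keeper bar, 0.22 kg, 18 mm wide (x), 327 mm long (y), 10 mm thick, flat on the bench; mid-way stands a black grip block 22 mm wide (x), 36 mm long (y), 10 to 50 mm above the bar's underside. This point: in the block, 34 mm above the underside, at the balance point; +y points along the bar to its tongue, z up. On the carrier the bar's y lies along the carrier's y.
- bar_toe (a point): tip of the bar's tongue, on its underside, 164 mm along +y from the bar's middle. The last 36 mm are the dark steel tongue, 18 mm wide and 6 mm thick, flush with the underside. Seated, the tip lies on the lip post's seat, about y = 164 mm in the carrier's frame (it may be from 159 to 168).
- bar_tail (a point): other end of the bar, on its underside, 163 mm along -y from the bar's middle: a yellow tail block 18 mm wide, 23 mm long, 22 mm high (too thick for the lip)
- cleaner: bystander: white bottle with a blue cap, 64 mm diameter, 190 mm tall; origin at the centre of its underside
- spare_jar: bystander: a fourth jar of the same kind standing on the bench, not in the carrier; origin at the centre of its underside
- tape_roll: bystander: cardboard ring (tape core) 96 mm across, 48 mm tall; origin at the centre of its underside
- carton: bystander: cardboard box 70 x 90 x 110 mm (x, y, z); origin at the centre of its underside
- cap_cup: bystander: grey open cup, 90 mm across, 80 mm tall; origin at the centre of its underside
- driver: bystander: screwdriver lying on the bench, about 200 mm long along its x axis

How it is judged:
On the way, in this order (a step that is already met when the one before it is completed fails the run):
1. the wrongly turned jar's label faces the front (angle between the x axis of jar_a_lid and the x axis of carrier, either way round below 0.18 rad and x of jar_a_label in the frame of carrier above 0.02 m and angle between jar_a_lid's own z axis and vertical below 0.08 rad and z of jar_a_lid in the frame of carrier below 0.108 m), for 0.3 s.
2. the bar's tongue is under the lip while its tail is still held up clear of its post (y of bar_toe in the frame of carrier above 0.152 m and z of bar_toe in the frame of carrier between 0.105 and 0.122 m and x of bar_toe in the frame of carrier between -0.015 and 0.015 m and z of bar_tail in the frame of carrier above 0.12 m), for 0.1 s.
At the end, for the whole second after the job is handed in: all three jars stand upright on their pads with their labels within 0.18 rad of straight out of the carrier's front; the bar is at rest on both posts, its tongue at least 6 mm under the lip, tongue tip and tail both down within 3.5 mm of their seats and between the cheeks (all of step 1 and y of bar_toe in the frame of carrier above 0.152 m and z of bar_toe in the frame of carrier between 0.105 and 0.122 m and x of bar_toe in the frame of carrier between -0.015 and 0.015 m and z of each of bar_toe, bar_tail in the frame of carrier below 0.1135 m and z of bar_tail in the frame of carrier above 0.105 m and x of bar_tail in the frame of carrier between -0.015 and 0.015 m and angle between the x axis of each of jar_b_lid, jar_c_lid and the x axis of carrier, either way round below 0.18 rad and x of each of jar_b_label, jar_c_label in the frame of carrier above 0.02 m and angle between each of jar_b_lid, jar_c_lid's own z axis and vertical below 0.08 rad and z of each of jar_b_lid, jar_c_lid in the frame of carrier below 0.108 m); the robot touches nothing.
It fails at once if a jar in the carrier is lifted out of its dish or tipped (height (world z) of any of jar_a_lid, jar_b_lid, jar_c_lid above 0.115 m or angle between any of jar_a_lid, jar_b_lid, jar_c_lid's own z axis and vertical above 0.2 rad).
It fails at once if another thing on the bench is shoved by more than 30 mm (distance of any of cleaner, spare_jar, tape_roll, carton, cap_cup, driver from where it was at the start of the episode above 0.03 m).
It also fails if it takes over 72 s, if anything falls off the work surface, if the arm or the gripper's body presses on something with over 40 N, if the wrist force passes 120 N, or if a joint passes its speed limit or range.

## Working session

There is one attempt and no reset: what is moved stays moved. The work goes in short steps, Python scripts to look and compute and a tool call to move; the robot and the scene stay as the last step left them, time stands still between calls to the robot, and variables do not carry over. Pictures are saved under pics/ and viewed, at most 10 in all, crops included, and the job is handed in when it is done.

Besides the shell and the picture viewer there is one more tool, called after "Call:" as name(argument=value, ...) on one line, values as JSON. apply_moves: Moves the arm, as the interface text tells. Its arguments: {"type":"object","properties":{"rows":{"type":"array"},"hand":{"type":"number"},"squeeze":{"type":"number"}},"required":["rows"]}

```bash
mkdir -p pics; cat > h.py <<'E'
import numpy as np, cv2, json, pickle
from workcell import ctrl
from scipy.spatial.transform import Rotation as Ro
def snap(n,f):
    s=ctrl.get_state(); d=ctrl.snapshot(n); d['pos']=np.array(s['position']); d['q']=np.array(s['ee_rot'])
    cv2.imwrite(f'pics/{f}.png',cv2.cvtColor(np.array(d['pixels']),cv2.COLOR_RGB2BGR)); pickle.dump(d,open(f'pics/{f}.pkl','wb')); return d
def load(f): return pickle.load(open(f'pics/{f}.pkl','rb'))
def ray(d,u,v):
    f=210/np.tan(np.radians(d['vfov'])/2); p=np.array([u-d['cx'],v-d['cy']])
    if 'T_tool_cam' in d:
        r=np.hypot(*p); th=r/f; c=np.array([*(p/max(r,1e-9)*np.sin(th)),np.cos(th)])
        T=np.array(d['T_tool_cam']); R=Ro.from_quat(d['q']).as_matrix()
        return R@T[:3,3]+d['pos'], R@T[:3,:3]@c
    R=np.array(d['R']); return -R.T@np.array(d['t']), R.T@np.array([p[0]/f,p[1]/f,1])
def atz(d,u,v,z):
    o,r=ray(d,u,v); return o+r*(z-o[2])/r[2]
def proj(d,X):
    f=210/np.tan(np.radians(d['vfov'])/2); X=np.array(X)
    if 'T_tool_cam' in d:
        T=np.array(d['T_tool_cam']); R=Ro.from_quat(d['q']).as_matrix()
        c=T[:3,:3].T@(R.T@(X-d['pos'])-T[:3,3]); r=np.hypot(c[0],c[1]); th=np.arctan2(r,c[2])
        return np.array([d['cx'],d['cy']])+c[:2]/r*th*f
    c=np.array(d['R'])@X+d['t']; return c[:2]/c[2]*f+[d['cx'],d['cy']]
E
python3 - <<'E'
from h import *
s=ctrl.get_state(); print(s['position'],s['ee_rot'],s['grip_width'],ctrl.tcp_to_tips)
a=snap('top','top0'); b=snap('side','side0')
im=np.vstack([cv2.imread('pics/top0.png'),cv2.imread('pics/side0.png')])
for d in(a,b): print(d['vfov'],d['cx'],d['cy'],ray(d,280,210))
E
```

```text
[0.13467117 0.53268595 0.24449549] [ 1.23588440e-01  9.92333185e-01 -8.34180040e-04 -2.25922365e-04] 0.08536630012312535 0.014
57.482113538237364 279.40068940962095 209.09459049569998 (array([0.36472776, 0.01136652, 1.08350059]), array([ 0.15237882, -0.0224587 , -0.98807102]))
52.38147223209057 284.7624420304053 212.5713879834505 (array([ 0.31786914, -0.88241025,  0.90303123]), array([ 0.16139276,  0.73696511, -0.65650248]))
```

View pics/top0.png

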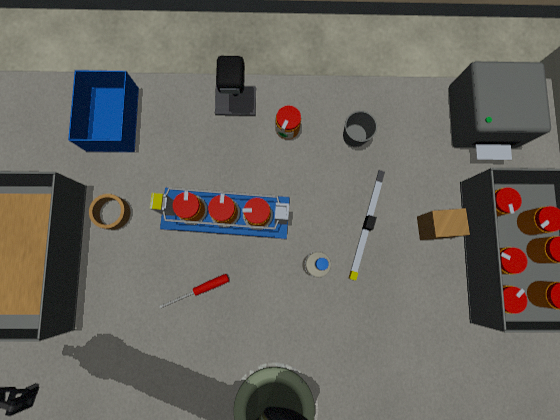

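View pics/side0.png

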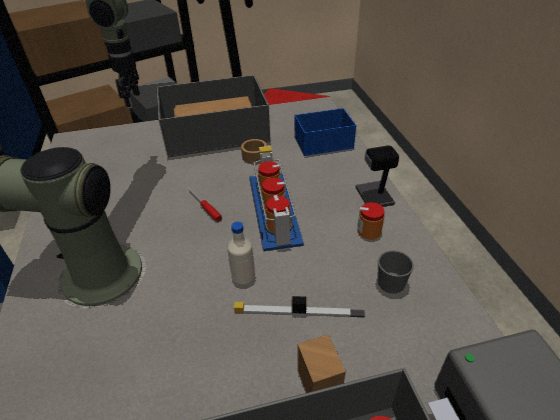

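The top view shows the carrier around (225,213), with the lip at the left (157,200) and the tail post at the right (283,212). The rightmost jar's strip points left, so that is jar A. The bar runs from its tongue at (381,175) to its tail at (353,276), with the grip at (370,223).

```bash
python3 - <<'E'
import cv2
im=cv2.imread('pics/top0.png'); c=im[165:285,145:305]
d=im[165:285,335:400]
import numpy as np
cv2.imwrite('pics/c1.png',cv2.resize(c,None,fx=5,fy=5,interpolation=cv2.INTER_CUBIC)[:500])
cv2.imwrite('pics/c2.png',cv2.resize(d,None,fx=5,fy=5,interpolation=cv2.INTER_CUBIC))
E
```

```text
(no output)
```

View pics/c1.png

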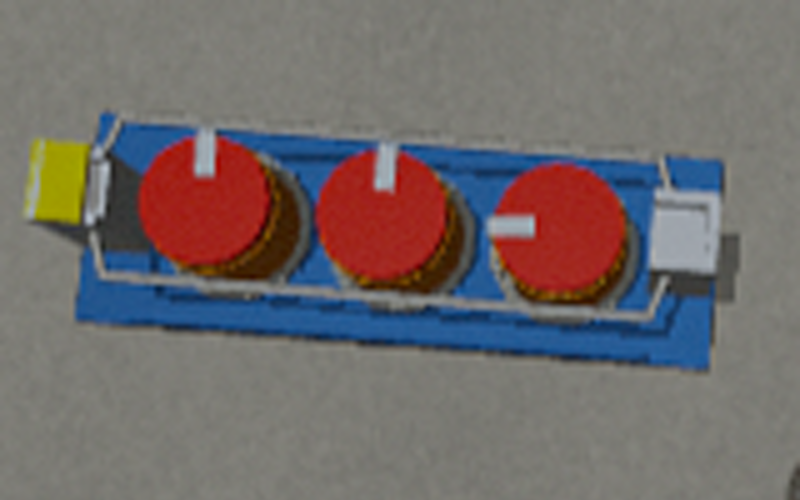

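View pics/c2.png

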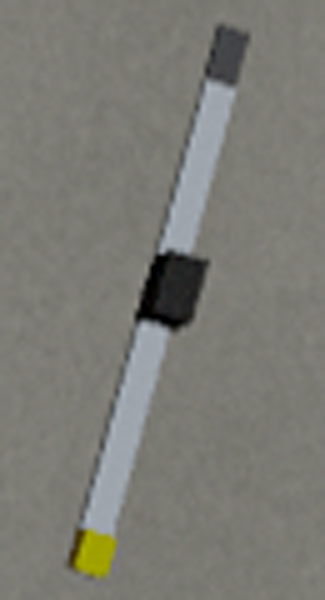

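The lid centres are at crop (203,200), (381,214) and (560,228). Jar A's strip is centred at (511,226), pointing towards carrier +y. On the bar, the toe is at crop (235,30), the tail at (88,572), and the block's top is around (183,289).

```bash
python3 - <<'E'
from h import *
d=load('top0')
c=lambda u,v,z,x0=145:atz(d,x0+(u-2)/5,165+(v-2)/5,z)
L=[c(203,200,.1035),c(381,214,.1035),c(560,228,.1035)]
for p in L: print('lid',p.round(4))
e=L[0]-L[2]; th=np.arctan2(e[1],e[0]); print('carrier yaw',np.degrees(th)-90,'spacing',np.linalg.norm(e))
s=c(511,226,.1035)-L[2]; print('strip yaw',np.degrees(np.arctan2(s[1],s[0])),np.linalg.norm(s))
for n,(a,b) in {'frontleft':(103,113),'frontright':(723,160),'backR':(710,370),'backL':(77,322)}.items(): print(n,c(a,b,.012).round(4))
t=c(235,30,.006,335);q=c(92,575,.022,335);print('toe',t.round(4),'tail',q.round(4),np.linalg.norm(t-q),np.degrees(np.arctan2(*(t-q)[1::-1])))
print('block',c(181,289,.05,335).round(4))
for n,u,v,z in (('cleaner',322,264,.19),('spare',288,117,.1),('cup',360,126,.08),('carton',450,223,.11)): print(n,atz(d,u,v,z).round(3))
w=snap('wrist','w0'); print(w['vfov'],np.array(w['T_tool_cam']).round(3),Ro.from_quat(w['q']).as_matrix().round(3))
E
```

```text
lid [0.5284 0.234  0.1035]
lid [0.5217 0.1421 0.1035]
lid [0.5149 0.0496 0.1035]
carrier yaw -4.167116010212695 spacing 0.18481592368647212
strip yaw 88.00590599634452 0.025338515075065536
frontleft [0.5934 0.3133 0.012 ]
frontright [ 0.5688 -0.0391  0.012 ]
backR [ 0.4491 -0.0317  0.012 ]
backL [0.4741 0.3219 0.012 ]
toe [ 0.6489 -0.3087  0.006 ] tail [ 0.3368 -0.2133  0.022 ] 0.326690389567178 -16.99072387284203
block [ 0.4915 -0.2603  0.05  ]
cleaner [ 0.377 -0.107  0.19 ]
spare [ 0.771 -0.032  0.1  ]
cup [ 0.755 -0.232  0.08 ]
carton [ 0.484 -0.45   0.11 ]
65.70646984690485 [[ 0.001 -0.958 -0.288  0.073]
 [ 1.     0.002 -0.     0.   ]
 [ 0.001 -0.288  0.958 -0.128]
 [ 0.     0.     0.     1.   ]] [[-0.969  0.245 -0.001]
 [ 0.245  0.969 -0.001]
 [ 0.    -0.002 -1.   ]]
```

Call:
apply_moves(rows=[-37.8,-27.1,0,0,-37.8,-27.1,0,0,-37.8,-27.1,0,0,-37.8,-27.1,0,0,-37.8,-27.1,0,0], hand=0)

```text
time: 0.65
position: [0.2856, 0.3539, 0.2452]
ee_rot: [0.123, 0.992, -0.0, 0.0]
ft_force: [0.6, -0.8, 0.5]
grip_width: 0.0124
finger_force: 0.0
```

Call:
apply_moves(rows=[-37.8,-27.1,0,0,-37.8,-27.1,0,0,-37.8,-27.1,0,0,-37.8,-27.1,0,0,-37.8,-27.1,0,0])

```text
time: 1.15
position: [0.4357, 0.1761, 0.2453]
ee_rot: [0.124, 0.992, 0.0, -0.0]
ft_force: [0.6, 0.9, 0.3]
grip_width: -0.0002
finger_force: 0.0
```

Call:
apply_moves(rows=[-37.8,-27.1,0,0,-37.8,-27.1,0,0,-37.8,-27.1,0,0,0,0,0,-0.088,0,0,0,-0.088])

```text
time: 1.65
position: [0.5255, 0.0696, 0.2446]
ee_rot: [0.036, 0.999, 0.0, -0.001]
ft_force: [0.1, 0.3, -0.4]
grip_width: -0.0001
finger_force: 0.0
```

```bash
cat >> h.py <<'E'
CO=np.array([.5217,.1421,0]); YAW=np.radians(-4.15)
RC=Ro.from_euler('z',YAW).as_matrix()
def tocar(p): return RC.T@(np.array(p)-CO)
def st():
    s=ctrl.get_state(); p=np.array(s['position']); R=Ro.from_quat(s['ee_rot']).as_matrix()
    print('t %.2f'%s['time'],'tcp',p.round(4),'car mm',(tocar(p)*1e3).round(1),'xyaw car',np.degrees(np.arctan2(R[1,0],R[0,0])-YAW).round(2),'F',np.round(s['ft_force'],1),'w',round(s['grip_width'],4),s['finger_force']); return s
E
python3 - <<'E'
from h import *
st(); snap('wrist','w1')
E
```

```text
t 1.65 tcp [0.5255 0.0696 0.2446] car mm [  9.  -72.1 244.6] xyaw car 180.07 F [ 0.1  0.3 -0.4] w -0.0001 0.0
```

View pics/w1.png

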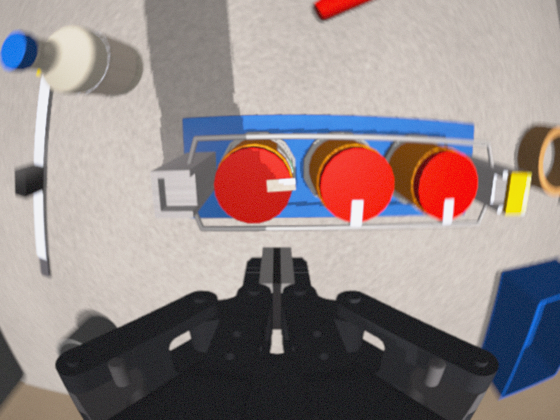

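The wrist view shows the lids at about (254,184), (356,184) and (445,182), jar A's strip pointing right (carrier +y) and centred at (281,185), and the closed fingertips at (277,250).

```bash
python3 - <<'E'
from h import *
d=load('w1'); im=cv2.cvtColor(d['pixels'],cv2.COLOR_RGB2HSV)
m=(((im[...,0]<6)|(im[...,0]>174))&(im[...,1]>180)&(im[...,2]>110)).astype(np.uint8)
n,l,s,c=cv2.connectedComponentsWithStats(m)
for i in range(1,n):
    if s[i,4]>1500:
        cs=max(cv2.findContours((l==i).astype(np.uint8),0,1)[0],key=len)[:,0]
        h=cv2.convexHull(cs)[:,0]
        P=np.array([atz(d,*q,.1035) for q in h]); (x,y),r=cv2.minEnclosingCircle((P[:,:2]*1e3).astype(np.float32)); print((tocar([x/1e3,y/1e3,.1])*1e3).round(1),r)
for u,v in((281,185),(356,212),(447,211)): print((tocar(atz(d,u,v,.1035))*1e3).round(1))
E
```

```text
[ -0.1 -92.5 100. ] 33.280025482177734
[ -2.1  -1.4 100. ] 33.90397262573242
[ -2.7  89.5 100. ] 34.48479461669922
[ -0.6 -68.  103.5]
[ 23.5  -1.1 103.5]
[ 22.8  92.  103.5]
```

Call:
apply_moves(rows=[0,0,45,0,0,0,45,0,0,0,25,0,0,0,8,0,0,0,1,0])

```text
time: 2.2
position: [0.5241, 0.0713, 0.1206]
ee_rot: [0.036, 0.999, -0.0, -0.001]
ft_force: [-0.5, -0.1, 0.4]
grip_width: -0.0003
finger_force: 0.0
```

Call:
apply_moves(rows=[0,0,1.5,0,0,0,1.5,0,0,0,0,0])

```text
time: 2.5
position: [0.5258, 0.0712, 0.1194]
ee_rot: [0.036, 0.999, 0.0, 0.001]
ft_force: [0.2, -0.0, -0.2]
grip_width: -0.0003
finger_force: 0.0
```

Call:
apply_moves(rows=[0,0,1,0,0,0,0,0])

```text
time: 2.7
position: [0.5251, 0.0712, 0.1177]
ee_rot: [0.036, 0.999, 0.0, 0.0]
ft_force: [0.5, 0.3, -0.4]
grip_width: 0.0001
finger_force: 0.0
```

Call:
apply_moves(rows=[0,0,1,0,0,0,0,0])

```text
time: 2.9
position: [0.5256, 0.0712, 0.1174]
ee_rot: [0.036, 0.999, 0.0, 0.001]
ft_force: [-1.5, 0.9, 6.9]
grip_width: -0.0
finger_force: 3.7
```

Call:
apply_moves(rows=[0,0,0.5,0,0,0,0,0])

```text
time: 3.1
position: [0.5259, 0.0712, 0.1174]
ee_rot: [0.036, 0.999, 0.0, 0.001]
ft_force: [-1.7, -0.3, 9.5]
grip_width: -0.0005
finger_force: 5.2
```

Call:
apply_moves(rows=[-5.1,-3.1,-0.7,0,-4.1,-4.4,0,0,-2.9,-5.3,0,0,-1.4,-5.8,0,0,0.2,-6,0,0])

```text
time: 3.6
position: [0.5381, 0.0457, 0.1175]
ee_rot: [0.036, 0.999, 0.001, 0.002]
ft_force: [0.4, 1.5, 6.1]
grip_width: 0.0005
finger_force: 3.0
```

```bash
cat >> h.py <<'E'
def strips(f,cen=[(0,-92),(-1,0),(-1,92)]):
    d=load(f); im=cv2.cvtColor(d['pixels'],cv2.COLOR_RGB2HSV)
    w=(im[...,1]<60)&(im[...,2]>150)
    g=np.arange(-36,36,.5)
    for cx,cy in cen:
        best=[]
        for a in np.radians(np.arange(-180,180,2)):
            s=[]
            for r in (20,23,26,29,31):
              for o in(-2,0,2):
                X=CO+RC@np.array([cx+r*np.cos(a)-o*np.sin(a),cy+r*np.sin(a)+o*np.cos(a),103.5])/1e3
                u,v=np.round(proj(d,X)).astype(int)
                s.append(w[v,u] if 0<=u<560 and 0<=v<420 else 0)
            best.append(np.mean(s))
        best=np.array(best); A=np.arange(-180,180,2); k=best>0.7*best.max()
        print((cx,cy),'max',best.max().round(2),'angles',A[k])
E
python3 - <<'E'
from h import *
st(); snap('top','t2'); snap('wrist','w2'); strips('w2'); strips('t2')
print('ref'); strips('w1'); strips('top0')
E
```

```text
t 3.60 tcp [0.5381 0.0457 0.1175] car mm [ 23.3 -94.9 117.5] xyaw car 180.05 F [0.4 1.5 6.1] w 0.0005 2.9762630214099772
(0, -92) max 1.0 angles [26 28 30 32 34 36]
(-1, 0) max 1.0 angles [-10  -8  -6  -4  -2   0   2   4   6]
(-1, 92) max 0.87 angles [-8 -6 -4 -2  0]
(0, -92) max 0.0 angles []
(-1, 0) max 0.0 angles []
(-1, 92) max 1.0 angles [-4 -2  0  2  4  6  8 10 12]
ref
(0, -92) max 1.0 angles [ 84  86  88  90  92  94  96  98 100]
(-1, 0) max 1.0 angles [-10  -8  -6  -4  -2   0   2   4   6]
(-1, 92) max 1.0 angles [-6 -4 -2  0  2  4  6  8 10]
(0, -92) max 1.0 angles [84 86 88 90 92 94 96 98]
(-1, 0) max 1.0 angles [-6 -4 -2  0  2  4  6  8]
(-1, 92) max 1.0 angles [-4 -2  0  2  4  6  8 10]
```

Call:
apply_moves(rows=[1.7,-5.8,0,0,3.1,-5.1,0,0,0,0,0,0])

```text
time: 4.0
position: [0.5319, 0.0344, 0.1175]
ee_rot: [0.036, 0.999, -0.0, 0.001]
ft_force: [-0.2, 0.4, 6.1]
grip_width: -0.0001
finger_force: 3.3
```

```bash
python3 - <<'E'
from h import *
st(); snap('wrist','w3'); strips('w3')
E
```

```text
t 4.00 tcp [0.5319 0.0344 0.1175] car mm [  17.9 -106.7  117.5] xyaw car 179.99 F [-0.2  0.4  6.1] w -0.0001 3.257219669467304
(0, -92) max 1.0 angles [10 12]
(-1, 0) max 1.0 angles [-10  -8  -6  -4  -2   0   2   4   6]
(-1, 92) max 0.0 angles []
```

Call:
apply_moves(rows=[0,0,-10,0,0,0,-40,0,30,0,-40,0,40,0,-40,0,0,0,0,0])

```text
time: 4.55
position: [0.4643, 0.04, 0.2465]
ee_rot: [0.036, 0.999, -0.0, 0.002]
ft_force: [0.7, -0.8, 0.0]
grip_width: 0.0001
finger_force: 0.0
```

```bash
python3 - <<'E'
from h import *
st(); snap('wrist','w4'); strips('w4'); snap('top','t4'); strips('t4')
E
```

```text
t 4.55 tcp [0.4643 0.04   0.2465] car mm [ -49.9 -105.9  246.5] xyaw car 180.06 F [ 0.7 -0.8  0. ] w 0.0001 0.0
(0, -92) max 0.0 angles []
(-1, 0) max 1.0 angles [-10  -8  -6  -4  -2   0   2   4   6]
(-1, 92) max 1.0 angles [-6 -4 -2  0  2  4  6  8]
(0, -92) max 0.0 angles []
(-1, 0) max 0.0 angles []
(-1, 92) max 1.0 angles [-4 -2  0  2  4  6  8 10 12]
```

View pics/w4.png

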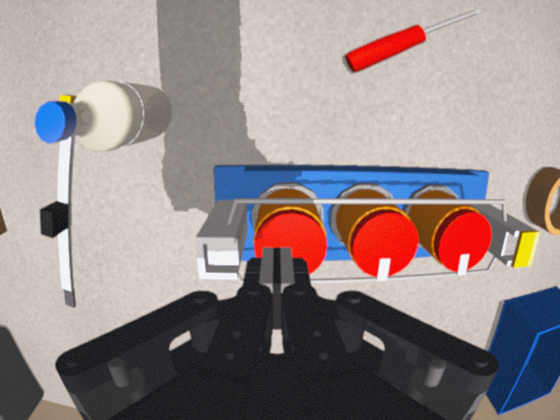

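Lids B and C show their strips (383,268) and (463,263) facing front. The fingers hide A's front edge, so I'll look again on the way to the bar.

Call:
apply_moves(rows=[-6.9,-42.5,0,0,-6.9,-42.5,0,0,-6.9,-42.5,0,0,-6.9,-42.5,0,0,-6.9,-42.5,0,0], hand=1)

```text
time: 5.15
position: [0.4848, -0.1765, 0.24]
ee_rot: [0.036, 0.999, 0.001, -0.001]
ft_force: [0.8, 0.3, 0.8]
grip_width: 0.0725
finger_force: 0.0
```

```bash
python3 - <<'E'
from h import *
st(); snap('wrist','w5'); strips('w5'); snap('top','t5'); strips('t5')
E
```

```text
t 5.15 tcp [ 0.4848 -0.1765  0.24  ] car mm [ -13.8 -320.5  240. ] xyaw car 180.03 F [0.8 0.3 0.8] w 0.0725 0.0
(0, -92) max 1.0 angles [-16 -14 -12 -10  -8  -6  -4  -2   0   2]
(-1, 0) max 1.0 angles [-22 -20 -18 -16 -14 -12 -10  -8  -6  -4]
(-1, 92) max 0.0 angles []
(0, -92) max 1.0 angles [ 2  4  6  8 10 12]
(-1, 0) max 1.0 angles [-6 -4 -2  0  2  4  6  8]
(-1, 92) max 1.0 angles [-4 -2  0  2  4  6  8 10 12]
```

Call:
apply_moves(rows=[-6.3,-41.5,0,0,-6.3,-41.5,0,0,0,0,0,0.113,0,0,0,0.113,0,0,0,0])

```text
time: 5.75
position: [0.4912, -0.2581, 0.24]
ee_rot: [0.148, 0.989, 0.001, -0.001]
ft_force: [-0.1, 0.9, 0.3]
grip_width: 0.0856
finger_force: 0.0
```

```bash
python3 - <<'E'
from h import *
st(); snap('wrist','w6'); snap('top','t6'); strips('t6')
E
```

```text
t 5.75 tcp [ 0.4912 -0.2581  0.24  ] car mm [  -1.5 -401.3  240. ] xyaw car 167.08 F [-0.1  0.9  0.3] w 0.0856 0.0
(0, -92) max 1.0 angles [ 2  4  6  8 10 12]
(-1, 0) max 1.0 angles [-6 -4 -2  0  2  4  6  8]
(-1, 92) max 1.0 angles [-4 -2  0  2  4  6  8 10 12]
```

View pics/w6.png

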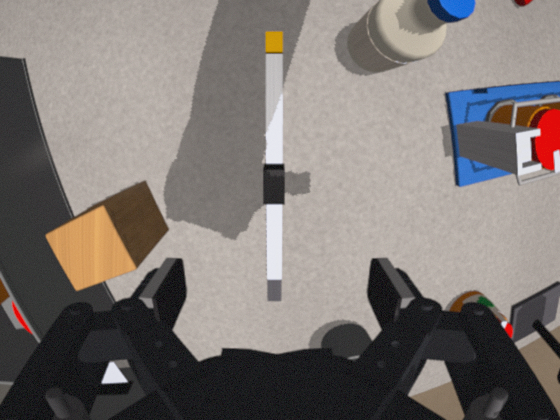

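The bar runs straight down the view along column 274, with its tail end at (274,32), its toe end at (274,300) and the block at about (274,185).

```bash
python3 - <<'E'
from h import *
d=load('w6'); R=Ro.from_quat(d['q']).as_matrix()
t=lambda p:((R.T@(p-d['pos']))*1e3).round(1)
a=atz(d,274,32,.022);b=atz(d,274,300,.006)
print(t(a),t(b),np.linalg.norm(a-b),'mid',t((a*164+b*163)/327),(a+b)/2, np.degrees(np.arctan2(*(b-a)[1::-1])))
for v in (164,184,204): print(t(atz(d,274,v,.05)),t(atz(d,274,v,.01)))
E
```

```text
[157.5  -2.6 218.4] [-166.7   -2.8  233.5] 0.3245685545758547 mid [ -4.1  -2.7 225.9] [ 0.49426538 -0.26156997  0.014     ] -17.10418441378706
[ 19.4  -2.2 190. ] [ 12.7  -2.6 230. ]
[ -1.   -2.2 190. ] [-10.3  -2.6 229.9]
[-21.9  -2.3 189.9] [-33.8  -2.6 229.9]
```

Call:
apply_moves(rows=[-2,-2.5,45,0,0,0,45,0,0,0,45,0,0,0,45,0,0,0,20,0])

```text
time: 6.35
position: [0.4902, -0.2589, 0.0376]
ee_rot: [0.147, 0.989, 0.001, -0.003]
ft_force: [-0.3, 0.1, 0.0]
grip_width: 0.0854
finger_force: 0.0
```

Call:
apply_moves(rows=[0,0,11,0,0,0,0,0])

```text
time: 6.55
position: [0.4919, -0.2604, 0.0295]
ee_rot: [0.148, 0.989, 0.001, -0.001]
ft_force: [-0.8, -0.7, -0.1]
grip_width: 0.0855
finger_force: 0.0
```

Call:
apply_moves(rows=[0,0,0,0,0,0,0,0,0,0,0,0,0,0,0,0,0,0,0,0], hand=0, squeeze=25)

```text
time: 7.05
position: [0.4931, -0.2617, 0.0317]
ee_rot: [0.148, 0.989, -0.0, 0.001]
ft_force: [-0.3, -0.4, 4.2]
grip_width: 0.0217
finger_force: 25.6
```

Call:
apply_moves(rows=[0,0,-20,0,0,0,-45,0,0,0,-45,0,0,0,-45,0,0,0,-45,0])

```text
time: 7.55
position: [0.492, -0.2609, 0.2325]
ee_rot: [0.148, 0.989, 0.0, -0.0]
ft_force: [0.9, -0.4, -0.8]
grip_width: 0.0215
finger_force: 24.9
```

Call:
apply_moves(rows=[0,0,-30,-0.15,0,0,0,-0.15,0,0,0,-0.15,0,0,0,-0.15,0,0,0,-0.15])

```text
time: 8.05
position: [0.4922, -0.261, 0.2606]
ee_rot: [-0.227, 0.974, 0.0, -0.0]
ft_force: [-0.1, -0.1, -0.5]
grip_width: 0.0217
finger_force: 25.0
```

Call:
apply_moves(rows=[0,0,0,-0.15,0,0,0,-0.15,0,0,0,-0.15,0,0,0,-0.15,0,0,0,-0.15])

```text
time: 8.55
position: [0.4922, -0.261, 0.2605]
ee_rot: [-0.568, 0.823, 0.0, -0.0]
ft_force: [0.5, 0.8, -1.2]
grip_width: 0.022
finger_force: 25.0
```

Call:
apply_moves(rows=[0,0,0,-0.15,0,0,0,-0.145,0,0,0,0,0,0,0,0])

```text
time: 8.95
position: [0.4923, -0.2611, 0.2606]
ee_rot: [-0.68, 0.734, 0.0, -0.0]
ft_force: [-0.3, -0.7, -0.9]
grip_width: 0.0219
finger_force: 25.0
```

```bash
python3 - <<'E'
from h import *
st(); snap('side','s7'); snap('wrist','w7'); snap('top','t7'); strips('t7')
a=cv2.imread('pics/s7.png')[150:400,180:430]; b=cv2.imread('pics/w7.png')
cv2.imwrite('pics/v7.png',np.hstack([cv2.resize(a,(400,400)),cv2.resize(b,(400,300))[0:300] if 0 else cv2.copyMakeBorder(cv2.resize(b,(400,300)),0,100,0,0,0)]))
E
```

```text
t 8.95 tcp [ 0.4923 -0.2611  0.2606] car mm [-1.000e-01 -4.043e+02  2.606e+02] xyaw car -90.24 F [-0.3 -0.7 -0.9] w 0.0219 24.958535134792328
(0, -92) max 1.0 angles [ 2  4  6  8 10 12]
(-1, 0) max 1.0 angles [-6 -4 -2  0  2  4  6  8]
(-1, 92) max 1.0 angles [-4 -2  0  2  4  6  8 10 12]
```

View pics/v7.png

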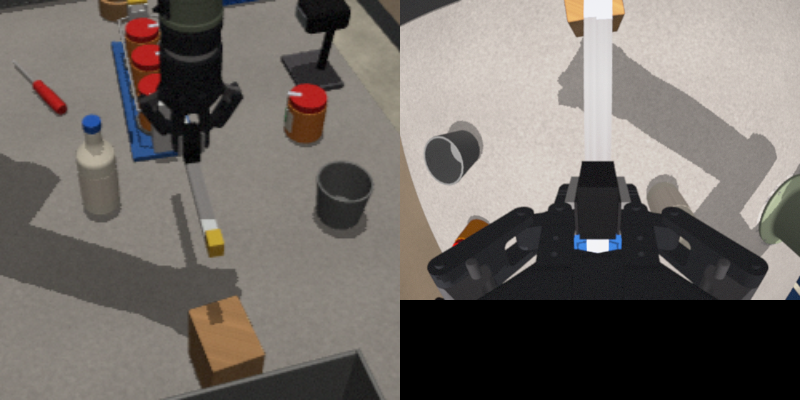

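The bar is held across its block, with the yellow tail at side-crop (214,241), towards -y. I'll check its tilt against the expected projection.

```bash
python3 - <<'E'
from h import *
d=load('s7'); im=cv2.cvtColor(d['pixels'],cv2.COLOR_RGB2HSV)
m=(abs(im[...,0].astype(int)-25)<7)&(im[...,1]>170)&(im[...,2]>90); m[:280]=0; m[:,:290]=0; m[345:]=0; m[:,345:]=0
ys,xs=np.nonzero(m); print('seen',xs.min(),xs.max(),ys.min(),ys.max(),xs.mean(),ys.mean(),len(xs))
for dz in(-10,0,10):
  P=[]
  for x in(-9,9):
    for y in(-565,-542):
      for z in(231.6,253.6): P.append(proj(d,CO+RC@np.array([x,y,z+dz])/1e3))
  P=np.array(P); hull=cv2.convexHull(P.astype(np.float32))[:,0]; print(dz,P.min(0).round(1),P.max(0).round(1),P.mean(0).round(1))
E
```

```text
seen 309 319 294 310 313.93700787401576 300.87401574803147 127
-10 [307.9 293.9] [320.1 312.1] [313.9 303. ]
0 [308.  290.6] [320.3 308.9] [314.  299.8]
10 [308.1 287.3] [320.5 305.7] [314.2 296.5]
```

Call:
apply_moves(rows=[-46,0,0,0,-46,0,0,0,-46,0,0,0,-46,0,0,0,-46,0,0,0])

```text
time: 9.6
position: [0.5094, -0.0302, 0.261]
ee_rot: [-0.68, 0.733, -0.0, 0.0]
ft_force: [1.1, -1.2, -1.4]
grip_width: 0.0214
finger_force: 24.9
```

Call:
apply_moves(rows=[-46,0,0,0,-46,0,0,0,-46,0,0,0,0,0,35,0,0,0,35,0])

```text
time: 10.1
position: [0.5207, 0.1077, 0.1911]
ee_rot: [-0.682, 0.732, -0.001, 0.001]
ft_force: [-0.1, -0.2, -2.2]
grip_width: 0.0216
finger_force: 25.0
```

```bash
python3 - <<'E'
from h import *
d=load('top0'); c=lambda u,v,z:(tocar(atz(d,145+(u-2)/5,165+(v-2)/5,z))*1e3).round(1)
for p in((33,140),(85,143),(82,222),(25,217)): print('lip',c(*p,.130))
for p in((653,190),(720,190),(717,275),(650,270)): print('tail',c(*p,.126))
st(); snap('side','s8'); snap('wrist','w8'); snap('top','t8')
a=cv2.resize(cv2.imread('pics/s8.png')[130:260,210:340],(400,400),interpolation=cv2.INTER_CUBIC); b=cv2.resize(cv2.imread('pics/w8.png'),(400,300))
e=cv2.resize(cv2.imread('pics/t8.png')[160:260,140:310],(800,200*800//340),interpolation=cv2.INTER_CUBIC)
r=np.hstack([a,cv2.copyMakeBorder(b,0,100,0,0,0)]); cv2.imwrite('pics/v8.png',np.vstack([r[:330],cv2.resize(e,(459,270)) if 0 else cv2.copyMakeBorder(cv2.resize(e,(459,270)),0,0,0,341,0)]))
E
```

```text
lip [ 19.8 174.2 130. ]
lip [ 20.3 148.1 130. ]
lip [-19.8 144.6 130. ]
lip [-19.6 173.2 130. ]
tail [  19.7 -139.2  126. ]
tail [  22.4 -173.1  126. ]
tail [ -21.1 -174.7  126. ]
tail [ -21.2 -140.8  126. ]
t 10.10 tcp [0.5207 0.1077 0.1911] car mm [  1.5 -34.4 191.1] xyaw car -89.93 F [-0.1 -0.2 -2.2] w 0.0216 24.985553920269012
```

View pics/v8.png

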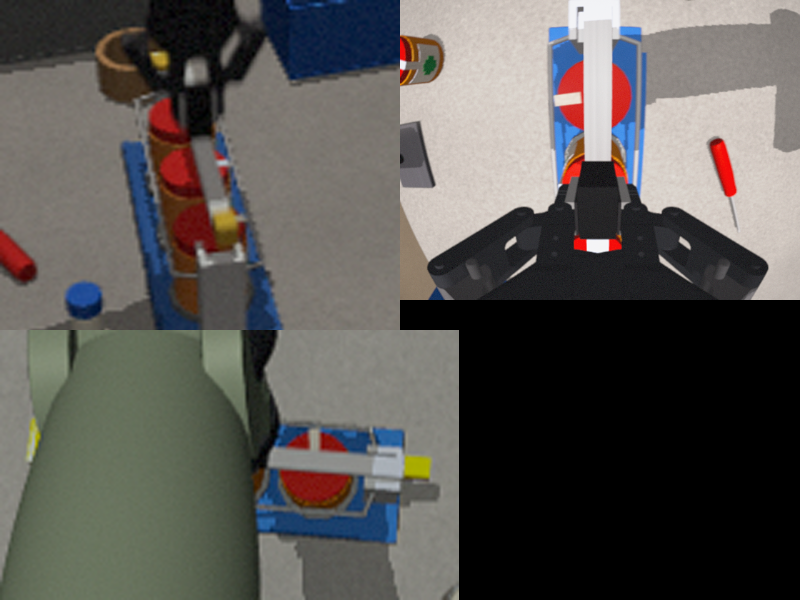

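The bar lies over the carrier, its tail (418,467) just beyond the tail post (385,467) and in line with the post. Jar A's strip (315,440) points to the front. Next I triangulate the tail.

```bash
cat >> h.py <<'E'
def yel(f,box):
    d=load(f); im=cv2.cvtColor(d['pixels'],cv2.COLOR_RGB2HSV); u0,u1,v0,v1=box
    m=(abs(im[...,0].astype(int)-26)<8)&(im[...,1]>150)&(im[...,2]>80); k=np.zeros_like(m); k[v0:v1,u0:u1]=1; m&=k
    ys,xs=np.nonzero(m); return d,xs,ys
def tailfit(tf,sf,tb,sb,y0):
    from scipy.optimize import minimize
    dt,xt,yt=yel(tf,tb); ds,xs,ys=yel(sf,sb)
    bb=lambda x,y:np.array([x.min()-.5,x.max()+.5,y.min()-.5,y.max()+.5])
    T,S=bb(xt,yt),bb(xs,ys)
    def pb(d,c,z0,z1):
        P=np.array([proj(d,CO+RC@(c+np.array([a,b,h]))/1e3) for a in(-9,9) for b in(0,23) for h in(z0,z1)])
        return np.array([P[:,0].min(),P[:,0].max(),P[:,1].min(),P[:,1].max()])
    f=lambda c:np.sum((pb(dt,c,22,22)-T)**2)+np.sum((pb(ds,c,0,22)-S)**2)
    r=minimize(f,[0,y0,150],method='Nelder-Mead',options=dict(maxiter=2000)); print('tail end underside car mm',r.x.round(1),'res',round(r.fun,1),T,S)
E
python3 - <<'E'
from h import *
tailfit('t8','s8',(285,305,190,225),(275,295,190,215),-190)
E
```

```text
tail end underside car mm [  -3.2 -197.9  165.5] res 11.5 [289.5 299.5 206.5 214.5] [278.5 286.5 198.5 208.5]
```

Call:
apply_moves(rows=[-9,0,10,0,0,0,18,0,0,0,4,0,0,0,2,0,0,0,0,0])

```text
time: 10.75
position: [0.5209, 0.1146, 0.1577]
ee_rot: [-0.68, 0.733, -0.0, 0.0]
ft_force: [0.6, -0.9, -1.5]
grip_width: 0.0215
finger_force: 25.3
```

Call:
apply_moves(rows=[0,0,2,0,0,0,0,0])

```text
time: 10.95
position: [0.5211, 0.1148, 0.1556]
ee_rot: [-0.681, 0.733, -0.001, 0.001]
ft_force: [0.2, 0.8, 0.8]
grip_width: 0.022
finger_force: 25.6
```

Call:
apply_moves(rows=[0,0,2,0,0,0,0,0])

```text
time: 11.15
position: [0.5208, 0.1147, 0.1531]
ee_rot: [-0.681, 0.733, -0.0, 0.0]
ft_force: [1.1, 1.1, 0.5]
grip_width: 0.0215
finger_force: 25.7
```

Call:
apply_moves(rows=[0,0,2,0,0,0,2,0,0,0,1,0,0,0,0,0])

```text
time: 11.55
position: [0.5201, 0.1147, 0.1476]
ee_rot: [-0.681, 0.733, 0.0, -0.0]
ft_force: [0.9, -0.1, 1.0]
grip_width: 0.0215
finger_force: 25.7
```

```bash
python3 - <<'E'
from h import *
st(); snap('side','s9'); snap('wrist','w9'); snap('top','t9')
try: tailfit('t9','s9',(280,305,190,225),(270,295,190,220),-190)
except Exception as e: print(e)
a=cv2.resize(cv2.imread('pics/s9.png')[140:250,240:310],(382,600),interpolation=cv2.INTER_CUBIC); b=cv2.resize(cv2.imread('pics/w9.png'),(400,300))
cv2.imwrite('pics/v9.png',np.hstack([a,cv2.copyMakeBorder(b,0,300,0,0,0)]))
E
```

```text
t 11.55 tcp [0.5201 0.1147 0.1476] car mm [  0.4 -27.5 147.6] xyaw car -90.06 F [ 0.9 -0.1  1. ] w 0.0215 25.680516958236694
tail end underside car mm [  -0.6 -190.   125.9] res 1.8 [285.5 295.5 206.5 214.5] [278.5 285.5 207.5 218.5]
```

View pics/v9.png

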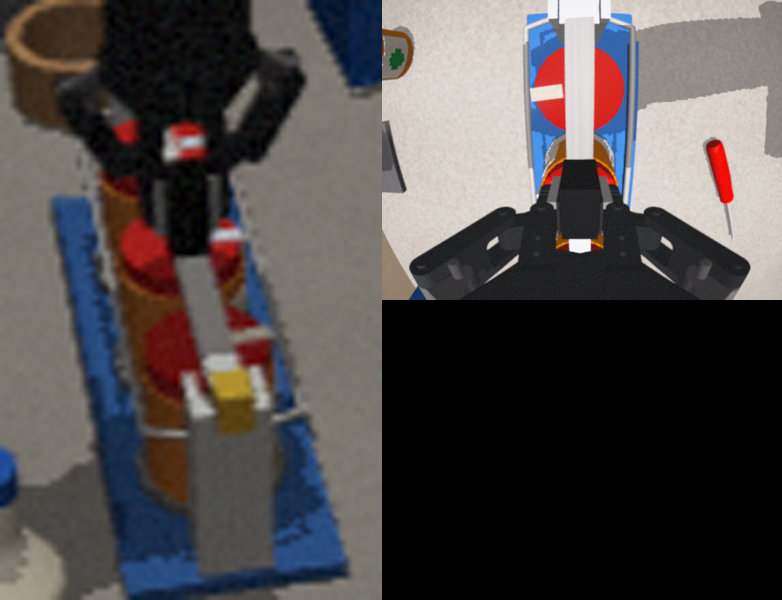

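The tail sits on the end stop at (233,400) with its underside at 126 mm, the bar is tilted tongue-down, and it's centred between the cheeks. Now I slide the tongue under the lip.

Call:
apply_moves(rows=[0,0,-1.5,0,-6,0,0,0,-6,0,0,0,-6,0,0,0,-2,0,0,0])

```text
time: 12.2
position: [0.5209, 0.1252, 0.1497]
ee_rot: [-0.679, 0.734, -0.008, -0.009]
ft_force: [-4.0, -32.0, 7.9]
grip_width: 0.0216
finger_force: 27.3
```

Call:
apply_moves(rows=[0,0,0,0,0,0,0,0])

```text
time: 12.4
position: [0.5207, 0.1253, 0.1495]
ee_rot: [-0.679, 0.734, -0.007, -0.008]
ft_force: [-3.7, -28.6, 7.5]
grip_width: 0.0217
finger_force: 27.1
```

```bash
python3 - <<'E'
from h import *
st(); snap('side','s10'); snap('top','t10')
tailfit('t10','s10',(275,305,190,225),(270,295,185,220),-175)
E
```

```text
t 12.40 tcp [0.5207 0.1253 0.1495] car mm [  0.3 -16.8 149.5] xyaw car -90.35 F [ -3.7 -28.6   7.5] w 0.0217 27.051851749420166
tail end underside car mm [  -0.7 -184.8  130.7] res 0.7 [283.5 293.5 205.5 214.5] [277.5 285.5 204.5 216.5]
```

Call:
apply_moves(rows=[8,0,0,0,8,0,0,0,0,0,-4,0,0,0,0,0])

```text
time: 12.9
position: [0.521, 0.1192, 0.1539]
ee_rot: [-0.681, 0.733, 0.0, 0.001]
ft_force: [0.4, -0.5, -1.5]
grip_width: 0.022
finger_force: 25.7
```

```bash
python3 - <<'E'
from h import *
st(); snap('side','s11'); snap('top','t11')
tailfit('t11','s11',(275,305,190,225),(270,295,185,220),-175)
E
```

```text
t 12.90 tcp [0.521  0.1192 0.1539] car mm [  0.9 -22.9 153.9] xyaw car -90.06 F [ 0.4 -0.5 -1.5] w 0.022 25.730600953102112
tail end underside car mm [  -0.2 -189.9  129.1] res 2.0 [285.5 295.5 206.5 214.5] [278.5 286.5 206.5 217.5]
```

Call:
apply_moves(rows=[-3,0,0,0,-3,0,0,0,0,0,0,0])

```text
time: 13.3
position: [0.521, 0.1254, 0.1533]
ee_rot: [-0.681, 0.732, 0.0, 0.0]
ft_force: [-0.0, 0.9, -1.6]
grip_width: 0.0216
finger_force: 25.7
```

Call:
apply_moves(rows=[0,0,1.5,0,0,0,1.5,0,0,0,0,0])

```text
time: 13.6
position: [0.521, 0.1247, 0.1502]
ee_rot: [-0.681, 0.733, 0.0, 0.0]
ft_force: [0.5, 0.2, -0.2]
grip_width: 0.0216
finger_force: 25.9
```

Call:
apply_moves(rows=[0,0,1.5,0,0,0,0,0])

```text
time: 13.8
position: [0.5212, 0.1247, 0.1493]
ee_rot: [-0.681, 0.733, -0.0, 0.0]
ft_force: [-1.8, -1.3, 3.8]
grip_width: 0.0217
finger_force: 26.4
```

Call:
apply_moves(rows=[0,0,1.5,0,0,0,0,0])

```text
time: 14.0
position: [0.5213, 0.1247, 0.1491]
ee_rot: [-0.681, 0.733, -0.0, 0.001]
ft_force: [-4.6, -1.7, 13.7]
grip_width: 0.0217
finger_force: 27.9
```

Call:
apply_moves(rows=[0,0,1.5,0,0,0,0,0])

```text
time: 14.2
position: [0.5216, 0.1245, 0.1463]
ee_rot: [-0.681, 0.733, -0.001, 0.0]
ft_force: [0.6, 1.2, 0.8]
grip_width: 0.0216
finger_force: 26.4
```

```bash
python3 - <<'E'
from h import *
st(); snap('side','s12'); snap('top','t12')
tailfit('t12','s12',(275,305,190,225),(270,295,185,220),-175)
E
```

```text
t 14.20 tcp [0.5216 0.1245 0.1463] car mm [  1.2 -17.5 146.3] xyaw car -90.07 F [0.6 1.2 0.8] w 0.0216 26.350908279418945
tail end underside car mm [   0.3 -185.   125.1] res 2.2 [283.5 293.5 205.5 214.5] [278.5 285.5 206.5 217.5]
```

Call:
apply_moves(rows=[4,0,0,0,0,0,-6.5,0,0,0,0,0])

```text
time: 14.6
position: [0.5207, 0.1204, 0.1527]
ee_rot: [-0.68, 0.733, -0.0, -0.0]
ft_force: [0.5, 1.3, -0.7]
grip_width: 0.0217
finger_force: 25.9
```

Call:
apply_moves(rows=[-4,0,0,0,-3,0,0,0,-2,0,0,0,0,0,0,0])

```text
time: 15.0
position: [0.5211, 0.1258, 0.1525]
ee_rot: [-0.68, 0.733, -0.003, -0.004]
ft_force: [-2.1, -14.0, 5.0]
grip_width: 0.0217
finger_force: 26.8
```

```bash
python3 - <<'E'
from h import *
s=st(); print(np.round(s['torque'],2)); snap('side','s13'); snap('top','t13')
tailfit('t13','s13',(275,305,190,225),(270,295,185,220),-175)
E
```

```text
t 15.00 tcp [0.5211 0.1258 0.1525] car mm [  0.6 -16.3 152.5] xyaw car -90.16 F [ -2.1 -14.    5. ] w 0.0217 26.78596258163452
[-2.51  0.45  0.13]
tail end underside car mm [   0.5 -184.7  132. ] res 1.7 [283.5 293.5 205.5 213.5] [278.5 285.5 204.5 215.5]
```

Call:
apply_moves(rows=[6,0,0,0,0,0,-3,0,0,0,0,0])

```text
time: 15.4
position: [0.5211, 0.1241, 0.1556]
ee_rot: [-0.681, 0.733, 0.0, 0.0]
ft_force: [0.4, 0.4, -1.5]
grip_width: 0.0219
finger_force: 25.9
```

Call:
apply_moves(rows=[-4,0,0,0,-3,0,0,0,-2,0,0,0,0,0,0,0])

```text
time: 15.8
position: [0.5216, 0.1332, 0.1552]
ee_rot: [-0.681, 0.732, 0.0, 0.0]
ft_force: [0.7, -0.2, -1.6]
grip_width: 0.0217
finger_force: 25.9
```

```bash
python3 - <<'E'
from h import *
s=st(); print(np.round(s['torque'],2)); snap('side','s14'); snap('top','t14')
tailfit('t14','s14',(270,305,190,225),(270,295,185,220),-175)
E
```

```text
t 15.80 tcp [0.5216 0.1332 0.1552] car mm [  0.5  -8.8 155.2] xyaw car -90.02 F [ 0.7 -0.2 -1.6] w 0.0217 25.910716652870178
[0.07 0.01 0.01]
tail end underside car mm [-1.000e-01 -1.773e+02  1.347e+02] res 0.4 [280.5 290.5 205.5 213.5] [277.5 285.5 201.5 213.5]
```

Call:
apply_moves(rows=[-4,0,0,0,-4,0,0,0,-3,0,0,0,0,0,0,0])

```text
time: 16.3
position: [0.5225, 0.1441, 0.1554]
ee_rot: [-0.681, 0.732, -0.0, 0.0]
ft_force: [-0.7, 0.5, -1.8]
grip_width: 0.0216
finger_force: 25.9
```

```bash
python3 - <<'E'
from h import *
s=st(); print(np.round(s['torque'],2)); snap('side','s15'); snap('top','t15')
tailfit('t15','s15',(270,305,190,225),(265,295,175,220),-165)
E
```

```text
t 16.30 tcp [0.5225 0.1441 0.1554] car mm [  0.6   2.  155.4] xyaw car -90.03 F [-0.7  0.5 -1.8] w 0.0216 25.910773873329163
[0.04 0.01 0.01]
tail end underside car mm [  -0.8 -165.1  133.5] res 1.1 [275.5 285.5 205.5 213.5] [276.5 284.5 199.5 210.5]
```

Call:
apply_moves(rows=[-3,0,0,0,0,0,4,0,0,0,4,0,0,0,0,0])

```text
time: 16.8
position: [0.5226, 0.1466, 0.1468]
ee_rot: [-0.68, 0.733, 0.0, -0.0]
ft_force: [0.4, -0.6, -1.1]
grip_width: 0.0216
finger_force: 26.0
```

Call:
apply_moves(rows=[0,0,2,0,0,0,2,0,0,0,0,0])

```text
time: 17.1
position: [0.5227, 0.1465, 0.1431]
ee_rot: [-0.681, 0.733, 0.0, -0.0]
ft_force: [-0.1, -0.9, 0.2]
grip_width: 0.0213
finger_force: 26.1
```

Call:
apply_moves(rows=[0,0,2,0,0,0,0,0])

```text
time: 17.3
position: [0.5227, 0.1466, 0.1413]
ee_rot: [-0.681, 0.733, -0.0, 0.0]
ft_force: [0.9, -0.6, -1.2]
grip_width: 0.0213
finger_force: 26.1
```

```bash
python3 - <<'E'
from h import *
s=st(); print(np.round(s['torque'],2)); snap('side','s16'); snap('top','t16')
tailfit('t16','s16',(265,305,190,225),(265,295,175,225),-165)
E
```

```text
t 17.30 tcp [0.5227 0.1466 0.1413] car mm [  0.7   4.6 141.3] xyaw car -90.07 F [ 0.9 -0.6 -1.2] w 0.0213 26.08882874250412
[ 0.06 -0.11 -0.01]
tail end underside car mm [  -0.7 -161.7  114.2] res 9.0 [274.5 283.5 206.5 214.5] [276.5 284.5 205.5 213.5]
```

Going well: the tail is now down between the cheeks. I'll lower it until contact.

Call:
apply_moves(rows=[0,0,1.5,0,0,0,0,0])

```text
time: 17.6
position: [0.5228, 0.1466, 0.1412]
ee_rot: [-0.681, 0.733, -0.0, 0.0]
ft_force: [-3.5, -1.0, 10.9]
grip_width: 0.0219
finger_force: 27.6
```

Call:
apply_moves(rows=[0,0,1.5,0,0,0,0,0])

```text
time: 17.8
position: [0.5228, 0.1467, 0.1412]
ee_rot: [-0.681, 0.733, -0.001, 0.001]
ft_force: [-6.9, -1.8, 21.9]
grip_width: 0.0218
finger_force: 29.0
```

Call:
apply_moves(rows=[0,0,1,0,0,0,0,0])

```text
time: 18.0
position: [0.5228, 0.1466, 0.1412]
ee_rot: [-0.681, 0.733, -0.001, 0.001]
ft_force: [-9.5, -2.6, 28.3]
grip_width: 0.0217
finger_force: 30.1
```

Call:
apply_moves(rows=[0,0,-3.5,0,0,0,0,0])

```text
time: 18.2
position: [0.5228, 0.1467, 0.1413]
ee_rot: [-0.681, 0.733, -0.0, 0.0]
ft_force: [0.4, -0.3, -1.3]
grip_width: 0.0216
finger_force: 26.0
```

Call:
apply_moves(rows=[0,0,0,0,0,0,0,0,0,0,0,0,0,0,0,0,0,0,0,0], hand=0.6)

```text
time: 18.7
position: [0.5226, 0.1466, 0.1406]
ee_rot: [-0.681, 0.733, 0.0, -0.0]
ft_force: [-0.0, 0.2, 0.8]
grip_width: 0.0512
finger_force: 0.0
```

Call:
apply_moves(rows=[0,0,-15,0,0,0,-45,0,0,0,-45,0,40,0,-45,0,45,0,0,0])

```text
time: 19.2
position: [0.52, 0.0692, 0.2889]
ee_rot: [-0.682, 0.731, -0.003, 0.004]
ft_force: [1.1, 0.3, -0.2]
grip_width: 0.0513
finger_force: 0.0
```

Call:
apply_moves(rows=[45,0,0,0,45,0,0,0,45,0,0,0,45,0,0,0,45,0,0,0])

```text
time: 19.7
position: [0.4999, -0.1575, 0.2833]
ee_rot: [-0.681, 0.733, -0.0, 0.0]
ft_force: [2.1, -1.1, -0.7]
grip_width: 0.0512
finger_force: 0.0
```

```bash
python3 - <<'E'
from h import *
s=st(); snap('side','s17'); snap('top','t17'); strips('t17')
tailfit('t17','s17',(265,305,190,225),(265,295,175,225),-165)
a=cv2.resize(cv2.imread('pics/s17.png')[140:250,240:320],(436,600),interpolation=cv2.INTER_CUBIC)
e=cv2.resize(cv2.imread('pics/t17.png')[180:250,140:300],(800,350),interpolation=cv2.INTER_CUBIC)
cv2.imwrite('pics/v17.png',np.hstack([a[:,30:330],cv2.copyMakeBorder(cv2.resize(e,(500,219)),0,381,0,0,0)]))
E
```

```text
t 19.70 tcp [ 0.4999 -0.1575  0.2833] car mm [  -0.  -300.4  283.3] xyaw car -90.06 F [ 2.1 -1.1 -0.7] w 0.0512 0.0
(0, -92) max 1.0 angles [-102 -100  -98  -96  -94  -92  -90  -88  -86  -84  -82  -80  -78  -76
  -74  -72  -70  -68    2    4    6    8   10   12   64   66   68   70
   72   74   76   78   80   82   84   86   88   90   92   94   96   98]
(-1, 0) max 1.0 angles [-96 -94 -92 -90 -88 -86 -84 -82 -80 -78 -76 -74 -72  -4  -2   0   2]
(-1, 92) max 1.0 angles [-96 -94 -92 -90 -88 -86 -84 -82 -80 -78 -76 -74 -72 -70 -68 -66 -64 -62
  -4  -2   0   2   4   6   8  10  12  62  64  66  68  70  72  74  76  78
  80  82  84  86  88  90  92  94  96  98]
tail end underside car mm [  -0.7 -161.7  114.2] res 9.0 [274.5 283.5 206.5 214.5] [276.5 284.5 205.5 213.5]
```

View pics/v17.png

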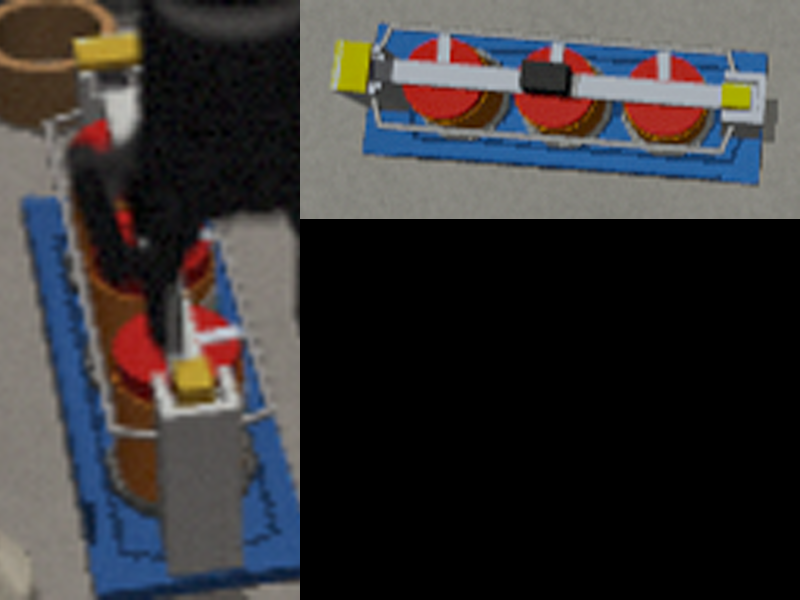

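The bar looks home: its tail (735,97 in the top crop) lies between the cheeks, its tongue is under the lip at (380,70), and all three strips point forward. I'll press the tail lightly with closed fingertips to confirm its height (top at 132 mm, so TCP 146 mm).

Call:
apply_moves(rows=[-49,0,0,0,-49,0,0,0,-49,0,0,0,0,0,40,0,0,0,40,0], hand=0)

```text
time: 20.3
position: [0.5123, -0.0067, 0.2035]
ee_rot: [-0.682, 0.731, -0.002, 0.001]
ft_force: [-0.5, -0.1, -1.3]
grip_width: -0.0001
finger_force: 0.0
```

Call:
apply_moves(rows=[0,0,40,0,0,0,10,0,0,0,3,0,0,0,0,0])

```text
time: 20.7
position: [0.512, -0.0091, 0.1513]
ee_rot: [-0.681, 0.733, -0.0, 0.0]
ft_force: [-0.8, -0.7, 0.1]
grip_width: 0.0
finger_force: 0.0
```

Call:
apply_moves(rows=[0,0,1.5,0,0,0,1.5,0,0,0,0,0])

```text
time: 21.0
position: [0.5118, -0.0094, 0.1481]
ee_rot: [-0.681, 0.733, -0.001, 0.001]
ft_force: [-0.2, 0.0, 0.6]
grip_width: 0.0003
finger_force: 0.0
```

Call:
apply_moves(rows=[0,0,1,0,0,0,0,0])

```text
time: 21.2
position: [0.5112, -0.0092, 0.1464]
ee_rot: [-0.681, 0.733, -0.0, 0.0]
ft_force: [0.3, -0.1, -0.4]
grip_width: 0.0002
finger_force: 0.0
```

Call:
apply_moves(rows=[0,0,1,0,0,0,0,0])

```text
time: 21.4
position: [0.5113, -0.0092, 0.146]
ee_rot: [-0.681, 0.733, -0.0, 0.0]
ft_force: [-2.5, 0.3, 7.0]
grip_width: 0.0
finger_force: 3.4
```

Contact came at exactly 146 mm, so the tail is fully down on its seat. I'll retreat and hand in.

Call:
apply_moves(rows=[0,0,-5,0,0,0,-40,0,0,0,-45,0,0,0,0,0,0,0,0,0])

```text
time: 21.9
position: [0.512, -0.0093, 0.2363]
ee_rot: [-0.681, 0.733, -0.001, 0.001]
ft_force: [-0.5, -1.1, -0.5]
grip_width: -0.0001
finger_force: 0.0
```

```bash
python3 - <<'E'
from h import *
st(); snap('top','t18'); d=load('t18'); im=cv2.cvtColor(d['pixels'],cv2.COLOR_RGB2HSV)
w=(im[...,1]<70)&(im[...,2]>140)
for cx,cy in((0,-92),(0,0),(0,92)):
    P=[]
    for v in range(180,245):
        for u in range(160,290):
            if w[v,u]:
                p=tocar(atz(d,u,v,.1035))*1e3-[cx,cy,0]
                if 15<p[0]<33 and abs(p[1])<14: P.append(p[:2])
    P=np.array(P); print(len(P),P.mean(0).round(1),np.degrees(np.arctan2(P[:,1].mean(),P[:,0].mean())).round(1)) if len(P) else print(0)
E
```

```text
t 21.90 tcp [ 0.512  -0.0093  0.2363] car mm [   1.3 -151.7  236.3] xyaw car -90.07 F [-0.5 -1.1 -0.5] w -0.0001 0.0
0
18 [27.5  0.5] 1.1
26 [24.5  2.3] 5.4
```

```bash
python3 - <<'E'
from h import *
for f in('t17','t16','top0'):
  d=load(f); im=cv2.cvtColor(d['pixels'],cv2.COLOR_RGB2HSV)
  w=(im[...,1]<70)&(im[...,2]>140)
  for cx,cy in((0,-92),(0,0),(0,92)):
    P=[]
    for v in range(180,245):
        for u in range(160,290):
            if w[v,u]:
                p=tocar(atz(d,u,v,.1035))*1e3-[cx,cy,0]
                if 17<p[0]<33 and abs(p[1])<14: P.append(p[:2])
    P=np.array(P)
    if len(P): print(f,cy,len(P),P.mean(0).round(1),np.degrees(np.arctan2(P[:,1].mean(),P[:,0].mean())).round(1))
E
```

```text
t17 -92 21 [26.   3.3] 7.2
t17 0 18 [27.5  0.5] 1.1
t17 92 25 [24.8  2.2] 5.1
t16 -92 18 [25.2  3. ] 6.8
top0 0 23 [25.2  0.2] 0.5
top0 92 25 [24.8  2.2] 5.1
```

```bash
python3 - <<'E'
from h import *
for f in('top0','t5','t6','t7','w1','w5'):
  d=load(f); big=cv2.resize(d['pixels'],None,fx=4,fy=4,interpolation=cv2.INTER_CUBIC)
  im=cv2.cvtColor(big,cv2.COLOR_RGB2HSV); H,S,V=[im[...,i].astype(int) for i in range(3)]
  red=((H<7)|(H>172))&(S>150)&(V>100)
  for n,cy in(('A',-92),('B',0),('C',92)):
    c0=proj(d,CO+RC@np.array([0,cy,103.5])/1e3)
    pts=np.array([proj(d,CO+RC@np.array([37*np.cos(t),cy+37*np.sin(t),103.5])/1e3) for t in np.arange(0,6.28,.1)])*4
    m=np.zeros(red.shape,np.uint8); cv2.fillPoly(m,[pts.astype(np.int32)],1)
    r=(red&(m>0)).astype(np.uint8)
    if r.sum()<3000: continue
    hull=cv2.convexHull(np.argwhere(r)[:,::-1].astype(np.int32))
    P=np.array([tocar(atz(d,(q[0]+.5)/4-.5,(q[1]+.5)/4-.5,.1035))[:2]*1e3 for q in hull[:,0]])
    A=np.c_[2*P,np.ones(len(P))]
    cen=np.linalg.lstsq(A,(P**2).sum(1),rcond=None)[0][:2]
    R=np.median(np.hypot(*(P-cen).T)); inl=abs(np.hypot(*(P-cen).T)-R)<1.5
    cen=np.linalg.lstsq(A[inl],(P[inl]**2).sum(1),rcond=None)[0][:2]
    w=((S<110)&(V>130)&(m>0)); Q=np.argwhere(w)[:,::-1]
    Q=np.array([tocar(atz(d,(q[0]+.5)/4-.5,(q[1]+.5)/4-.5,.1035))[:2]*1e3 for q in Q[::5]])-cen if len(Q) else np.zeros((1,2))
    rr=np.hypot(*Q.T); Q=Q[(rr>17)&(rr<31)]
    a=np.angle(np.mean(np.exp(1j*np.arctan2(Q[:,1],Q[:,0])))) if len(Q) else np.nan
    print(f,n,'cen',cen.round(1),'R',R.round(1),'ang',np.degrees(a).round(1),len(Q))
E
```

```text
top0 A cen [  0.  -92.1] R 33.3 ang 92.0 81
top0 B cen [-0.3 -0.1] R 33.7 ang 1.2 71
top0 C cen [-0.1 92. ] R 33.8 ang 4.8 71
t5 A cen [  0.1 -92.1] R 33.3 ang 6.9 75
t5 B cen [-0.3 -0.1] R 33.7 ang 0.6 71
t5 C cen [-0.2 91.8] R 33.8 ang 5.5 72
t6 A cen [  0. -92.] R 33.4 ang 6.7 72
t6 B cen [-0.2 -0.2] R 33.7 ang 1.4 72
t6 C cen [-0.3 91.7] R 33.9 ang 5.7 74
t7 A cen [  0.1 -92. ] R 33.4 ang 6.4 75
t7 B cen [-0.2 -0.1] R 33.7 ang 1.4 73
t7 C cen [-0.2 91.7] R 33.9 ang 5.4 76
w1 A cen [ -0.  -92.7] R 33.4 ang 92.1 662
w1 B cen [-1.4 -1.6] R 33.8 ang 2.3 591
w1 C cen [-2.3 89.4] R 34.3 ang 8.5 453
w5 A cen [ -0.4 -96.5] R 33.9 ang 2.6 497
w5 B cen [-0.3 -6.1] R 33.0 ang 0.8 312
```

Jar A is at about 6.6° (0.115 rad), inside the 10.3° limit, so I'm handing in.

```bash
python3 -c "
from workcell import ctrl
print(ctrl.sign_off())"
```

```text
the job is handed in; nothing more can be done
None
```

I handed the job in at about 22 s; the hand-in gave no verdict. Jar A is turned to about 6.6° (0.115 rad) from straight out, against a limit of 10.3°. The keeper bar's tongue is hooked under the lip and its tail is pressed down on its seat, with the gripper clear.

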